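Hang up the ear defenders and shut the dust lid

TASK

Put the ear defenders away: hang them by their headband over the rail inside the plywood stand, one cup on each side of the rail, lowering them until the rail really carries them before you let go (no dropping, no ramming). Then swing the stand's dust lid over and press it fully shut, past its spring catch, leaving the ear defenders hanging freely and the other things on the bench where they are.

Things in the scene. Friction and masses are not known exactly. Their poses are not given: they have to be found in the camera images.
- muffs: ear defenders, 200 to 350 g, standing on two flat-footed cups. Origin midway between the cups' feet; z up, x cup to cup, y across the headband; same after half a turn. 160 tall, 136 wide (x). Cups 66 deep (y), 84 tall, free gap between them 50 (x -25 to 25). Rigid headband arch 30 wide (y); padded crown flat for 30 along x, 14 thick, top at z = 160, underside at z = 146 mm
- muffs_crown (a point): middle of the underside of the headband's padded crown, 146 mm above the cups' feet: this comes to rest on the rail
- stand: plywood stand fixed on the bench, origin under its centre, z up. Cheeks 12 thick, 200 long (x), inner faces at y = +-75, 235 tall; 10 mm base board; open at both x ends and on top when the lid is up. A steel rail, 20 mm diameter, spans cheek to cheek along y at x = 0. The rail's height is set by hand and not reported: its top is anywhere from z = 165 to 200 mm, to be felt or seen
- lid (a joint): dust lid angle (rad): 0 shut, 1.57 upright, at most 2.0. Plywood plate 210 (x) by 176, 10 mm thick, hinged on top of the +y cheek, opens up and out to +y. Its stiff hinge stays as left (3 N at the free edge moves it). Shut, its top is at z = 246 mm of the stand. Over the last 0.1 rad a spring catch at the -y cheek must be passed: roughly 8 to 15 N down near the free edge
- lid_hinge (a point): point on the hinge axis of the lid, at its middle: in the stand's frame x = 0, y = 81, z = 236 mm
- lid_edge (a point): middle of the lid's free edge on its upper (outer) face, 170 mm from the hinge axis
- offcut: dark walnut offcut, a block 120 x 70 x 32 mm lying flat, origin at the centre of its underside, its long side along x. Not part of the job: leave it
- block: brown wood block 100 x 55 x 45 mm lying flat, origin at the centre of its underside. Not part of the job: leave it
- glue: white glue bottle with orange cap, 60 mm diameter, 170 mm tall, standing, origin at the centre of its underside. Not part of the job: leave it
- jar: clear screw-top jar, 72 mm diameter, 90 mm tall, standing, origin at the centre of its underside. Not part of the job: leave it
- hammer: hammer lying along its x axis, handle to -x, about 280 mm long. Not part of the job: leave it
- marker: fat marker pen, 135 mm long, 18 mm thick, lying along its x axis. Not part of the job: leave it
- square: carpenter's try square lying flat: wooden stock 110 mm (along y) and steel blade 160 mm (along x); origin under the stock. Not part of the job: leave it

How it is judged:
By the outcome, as a careful person would: the job done as asked, in the order asked, and still so for the second after the job is handed in, with the robot touching nothing.
It also fails if it takes over 69 s, if anything falls off the work surface, if the arm or the gripper's body presses on something with over 40 N, if the wrist force passes 120 N, or if a joint passes its speed limit or range.

ROBOT

A 7-joint arm with a two-finger parallel gripper is mounted at the origin on the work surface. World frame = base frame: x ahead of the robot, y to its left, z up, the work surface at z = 0. Lengths are in m, angles in rad, forces in N, time in s.
With the tool pointing down it reaches from about 0.425 to 0.925 m from the base axis. Payload 6.8 kg.
Tool frame: the origin (TCP) lies at the very end of the fingers, on their centre line; the grasp point (between the pads) lies bot.grip_depth behind it (bot.grip_depth is the distance from the TCP to the grasp point, in m); z points along the fingers, y is the line along which they close (so a half turn about z gives the same grasp; the last joint's range is limited). The gripper opens to 85 mm and grips with 20 to 120 N. Pads are 22 mm wide; open, the fingers measure 114 mm over their backs; the gripper's body (76 mm by 85 mm) begins 54 mm behind the grasp point. The pads swing forward as they close: fully open they stand 13 mm farther back than shut.
Start: joints at [1.014, 0.477, 0.022, 1.555, -0.011, 1.109, -0.083], TCP at [0.293, -0.608, 0.231] pointing down, gripper open.
Joint ranges: [-2.96, 2.96], [-0.34, 2.1], [-1.41, 1.46], [0.24, 2.44], [-1.37, 4.51], [0.17, 1.92], [-2.96, 2.96]. Speed limits (rad/s): [2.39, 2.39, 3.14, 3.14, 3.14, 3.14, 3.14].

INTERFACE

Orientations are given as a unit quaternion [w, x, y, z].
In Python, from station import bot gives the robot as it stands.
- The arm moves only by the tool send_rows, never from a script. Its arguments are lists of equal length, an entry for each row: "slide": the shift along the tool's x, y, z in mm, a list of three; "roll": the turn about the tool's z in degrees; "claw": the opening, from 0 (shut) to 1 (fully open). A call has exactly 8 rows; each row is the pose to reach, as a shift and turn from the pose commanded when the call began, along the tool's axes at that moment; what a row does not reach only later rows make up. A row lasts 1/12 s, in which the tool goes at most 41.7 mm and 7.16 degrees, less where a joint would pass 70% of its speed; a pose out of reach is approached as far as the arm can. A call with a gripper value outside its range is refused whole. The fingers move at their own pace and stop on an object; "force" is the grip in N (left out, the last holds). Time passes only in rows, so rows that repeat a pose let the fingers close, or fill a call up. It gives the time, the measured TCP pose, the force, the opening and the grip force at its end, in the units of the state.
- bot.get_obs(): the state, without advancing time (a new reading comes with each control period).
- bot.read_camera(name): name is "scene" or "top" or "wrist"; returns the picture (420x560x3 uint8, red, green, blue); there is no depth.
- bot.camera_model(name): a dict with "camera_matrix" (3x3 intrinsics, pixels), "camera_from_world" (4x4, takes a point from world to camera coordinates). Camera axes: x right, y down, z forward; pixel columns grow to the right and rows downward; lengths in m; the calibration is good to about 2 mm. A picture is of the moment at which its call begins: read the wrist's pose just before it. camera_model takes no time and is no camera call; for the wrist camera it gives the pose at the moment of the call.
- bot.hand_in(): hands the job in; it is judged then, once.
The state is a dict: "t": time; "q": joint angles; "joint_vel": joint speeds; "joint_torque": joint torques, N m; "eef_pos": TCP position; "tool_rot": TCP orientation; "contact_force": force on the tool from outside, world axes, zero at the start; "torque": the same for the moment, N m; "gripper_width": opening from 0.0 (shut) to 1.0 (fully open); "grasp_force": force on a finger pad.
Only numpy, scipy, OpenCV 4.12 (cv2) and the standard library are available. Lean on these libraries where they do the work, as an engineer would, in place of code of your own. Each camera call takes 0.05 s, during which the arm holds its last target. There are 200 camera calls.

## Working session

There is one attempt and no reset: what is moved stays moved. The work goes in short steps, Python scripts to look and compute and a tool call to move; the robot and the scene stay as the last step left them, time stands still between calls to the robot, and variables do not carry over. Pictures are saved under pics/ and viewed, at most 10 in all, crops included, and the job is handed in when it is done.

Besides the shell and the picture viewer there is one more tool, called after "Request:" as name([rows], argument=value, ...), one row to a line, values as JSON. send_rows: Moves the arm, as the interface text tells. Its arguments: {"type":"object","properties":{"slide":{"type":"array","items":{"type":"array","items":{"type":"number"}}},"roll":{"type":"array","items":{"type":"number"}},"claw":{"type":"array","items":{"type":"number"}},"force":{"type":"number"}},"required":["slide","roll","claw"]}

```bash
mkdir -p pics
python3 - <<'E'
from station import bot
import cv2,numpy as np
np.set_printoptions(precision=4,suppress=True)
o=bot.get_obs();print(o['t'],o['eef_pos'],o['tool_rot'],o['gripper_width'],bot.grip_depth)
for n in("scene","top"):
    im=bot.read_camera(n);cv2.imwrite(f"pics/{n}0.png",im[:,:,::-1])
    m=bot.camera_model(n);print(n,m["camera_matrix"],m["camera_from_world"])
E
```

```text
0.0 [ 0.2926 -0.6076  0.2303] [-0.0009  0.9749  0.2225 -0.0003] 0.9994852861360467 0.0187
scene [[413.8743   0.     284.1105]
 [  0.     413.8743 210.9837]
 [  0.       0.       1.    ]] [[-0.8525 -0.5225  0.0162  0.419 ]
 [-0.3926  0.6194 -0.6798  0.3506]
 [ 0.3452 -0.5859 -0.7332  1.1437]
 [ 0.      0.      0.      1.    ]]
top [[522.8851   0.     281.5521]
 [  0.     522.8851 205.3824]
 [  0.       0.       1.    ]] [[ 0.007  -0.9998  0.0163 -0.0507]
 [-0.9903 -0.0092 -0.1388  0.5375]
 [ 0.1389 -0.0151 -0.9902  1.4377]
 [ 0.      0.      0.      1.    ]]
```

View pics/scene0.png

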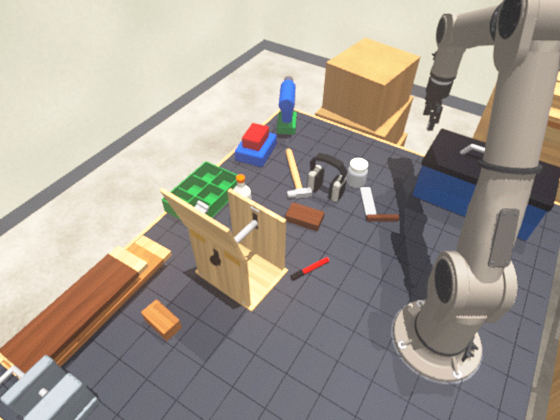

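View pics/top0.png

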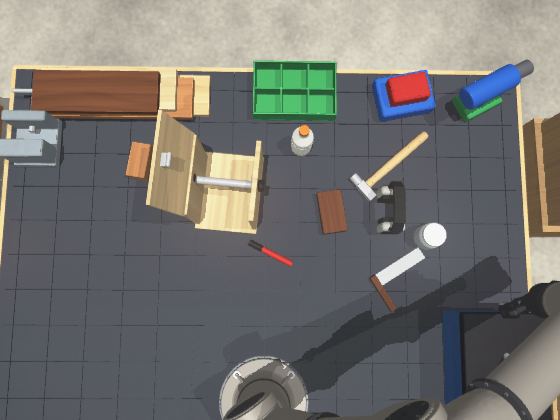

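The lid stands open on the left (+y) cheek, around (170,165) in the top picture. The rail runs from (195,181) to (252,185), and the muffs are at (397,208) with their cups along world x. I'll zoom in to get accurate pixels.

Run:
```python
import cv2
a=cv2.imread("pics/scene0.png")[145:310,155:355]; cv2.imwrite("pics/s1.png",cv2.resize(a,None,fx=3.6,fy=3.6,interpolation=cv2.INTER_CUBIC)) 
a=cv2.imread("pics/top0.png")[100:280,140:440]; cv2.imwrite("pics/t1.png",cv2.resize(a,None,fx=2.6,fy=2.6,interpolation=cv2.INTER_CUBIC))
```

```text
(no output)
```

View pics/s1.png

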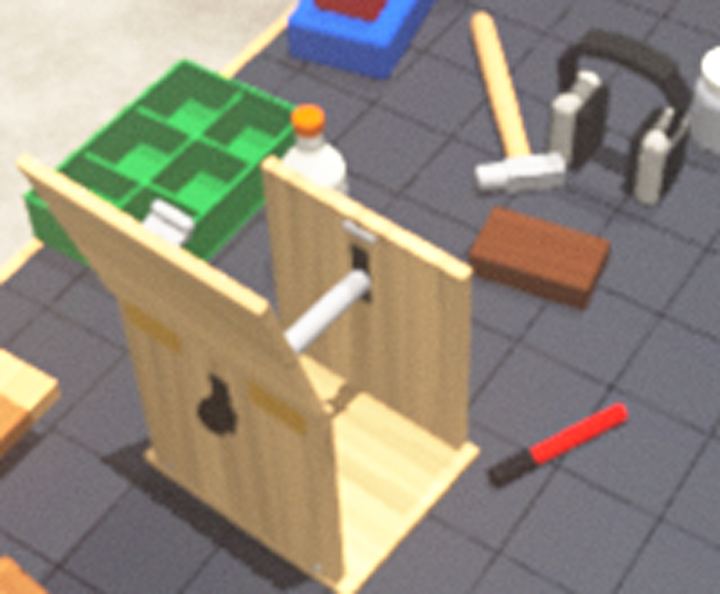

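View pics/t1.png

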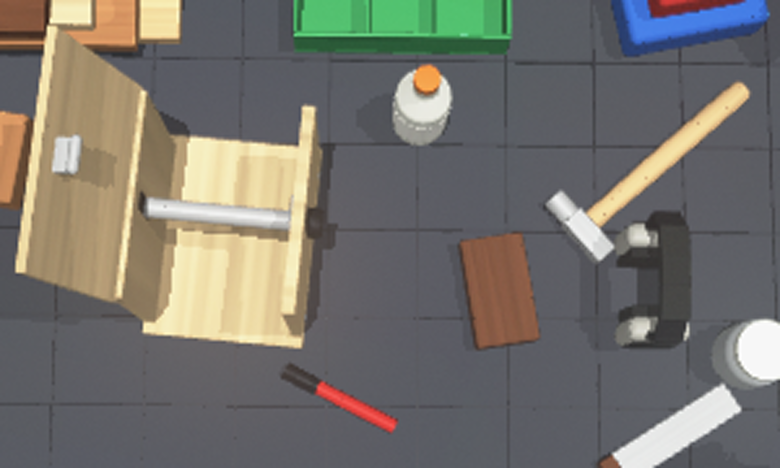

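Corner pixels read from the two crops are good enough for a least-squares fit of stand, rail, lid and muffs against the known geometry.

```bash
cat > h.py <<'E'
import numpy as np,cv2
from scipy.optimize import least_squares
from station import bot
np.set_printoptions(precision=4,suppress=True)
def proj(m,P):
    P=np.atleast_2d(P);T=m["camera_from_world"];c=P@T[:3,:3].T+T[:3,3];k=c@np.array(m["camera_matrix"]).T
    return k[:,:2]/k[:,2:]
def w(pose,P):
    x,y,a=pose;P=np.atleast_2d(P);c,s=np.cos(a),np.sin(a)
    return np.c_[x+c*P[:,0]-s*P[:,1],y+s*P[:,0]+c*P[:,1],P[:,2]]
def tri(ms,uv):
    A=[]
    for m,(u,v) in zip(ms,uv):
        Pm=np.array(m["camera_matrix"])@m["camera_from_world"][:3]
        A+=[u*Pm[2]-Pm[0],v*Pm[2]-Pm[1]]
    A=np.array(A);return np.linalg.lstsq(A[:,:3],-A[:,3],rcond=None)[0]
def lid(x,u,t,th): return [x,.081-u*np.cos(th)+t*np.sin(th),.236+u*np.sin(th)+t*np.cos(th)]
E
cat > fit.py <<'E'
from h import *
S,T=[bot.camera_model(n) for n in("scene","top")]
sp=lambda a:np.array(a)/3.6+[155,145]
tp=lambda a:np.array(a)/2.6+[140,100]
F=[ # cam,crop px, fn(params)
(T,tp((316,107)),lambda p:[.1,-.087,.235]),(T,tp((303,107)),lambda p:[.1,-.075,.235]),
(T,tp((283,313)),lambda p:[-.1,-.075,.235]),(T,tp((294,315)),lambda p:[-.1,-.087,.235]),
(S,sp((471,269)),lambda p:[-.1,-.087,.235]),(S,sp((272,156)),lambda p:[.1,-.087,.235]),
(S,sp((342,577)),lambda p:[-.1,.087,.01]),
(S,sp((268,309)),lambda p:lid(-.105,.170,.01,p[3])),(S,sp((20,160)),lambda p:lid(.105,.170,.01,p[3])),
(T,tp((50,27)),lambda p:lid(.105,.170,0,p[3])),(T,tp((17,270)),lambda p:lid(-.105,.170,.0,p[3])),
(T,tp((148,207)),lambda p:[0,p[5],p[4]]),(T,tp((250,214)),lambda p:[0,p[6],p[4]]),
(S,sp((364,284)),lambda p:[0,-.075,p[4]]),(S,sp((325,315)),lambda p:[0,p[7],p[4]]),
]
r=lambda p:np.concatenate([proj(m,w(p[:3],f(p)))[0]-u for m,u,f in F])
s=least_squares(r,[.57,.11,-.05,1.8,.17,.07,-.03,0],loss='soft_l1')
print(s.x,'rail top',s.x[4]+.01);print(r(s.x).reshape(-1,2))
print('crown mid?',tri([S,T],[sp((628,46)),tp((674,279))]))
print('catch on lid top/scene',tri([S,T],[sp((172,222)),tp((67,153))]))
E
python3 fit.py
```

```text
[ 0.5789  0.1036 -0.0832  1.8453  0.1605  0.0725 -0.0297 -0.0274] rail top 0.17045531543761436
[[-0.4417 -0.2099]
 [-0.2557 -0.654 ]
 [-0.5324 -0.1241]
 [ 0.157  -0.4422]
 [ 0.9686 -0.9314]
 [ 0.3738 -0.6442]
 [-0.4879  1.8029]
 [-1.3607  0.9949]
 [-0.8495  0.3817]
 [ 2.1614 -0.5105]
 [ 2.7249  1.4183]
 [-0.0408  0.4952]
 [-0.0751  1.4063]
 [ 0.0001 -1.0604]
 [ 0.3338  0.3516]]
crown mid? [ 0.5212 -0.3483  0.1624]
catch on lid top/scene [0.5884 0.211  0.3831]
```

Stand and rail fit well, with rail top about 0.170 and lid about 1.85 rad. The muffs' crown comes out at z = 0.162 against the stated 0.160. Next I work out the shift to get above the muffs.

```bash
cat >> h.py <<'E'
from scipy.spatial.transform import Rotation as Ro
def go(x,y,z,yawdeg):
    o=bot.get_obs();q=np.array(o['tool_rot']);R=Ro.from_quat(q[[1,2,3,0]]).as_matrix()
    d=R.T@(np.array([x,y,z])-o['eef_pos'])*1000
    yaw=np.degrees(np.arctan2(R[1,0],R[0,0]));r=(yaw-yawdeg+180)%360-180
    print('t',o['t'],'pos',np.array(o['eef_pos']),'yaw',round(yaw,2),'F',np.array(o['contact_force']),'w',o['gripper_width'],'slide',d.round(1),'len',np.linalg.norm(d).round(),'roll',round(r,2))
E
python3 -c "
from h import *
go(.521,-.348,.33,0)"
```

```text
t 0.1 pos [ 0.2926 -0.6077  0.2304] yaw 25.71 F [-0.4372  0.2355 -0.4743] w 0.9997338517862375 slide [ 318.4 -135.   -99.4] len 360.0 roll 25.71
```

Request:
send_rows([
  [20, -8, -12],
  [58, -24, -30],
  [96, -40, -50],
  [134, -56, -70],
  [172, -72, -85],
  [210, -88, -95],
  [245, -104, -99],
  [270, -115, -99],
], roll=[3, 7, 11, 15, 19, 23, 25.7, 25.7], claw=[1, 1, 1, 1, 1, 1, 1, 1])

```text
t: 0.77
eef_pos: [0.4879, -0.3855, 0.3317]
tool_rot: [0.0, 1.0, -0.001, 0.001]
contact_force: [0.5, -0.9, -0.7]
gripper_width: 0.998
grasp_force: 0.0
```

Run:
```python
from h import *
import pickle
m=bot.camera_model("wrist");im=bot.read_camera("wrist")
cv2.imwrite("pics/w1.png",im[:,:,::-1]);pickle.dump(m,open("w1.pkl","wb"))
T=m["camera_from_world"];print(-T[:3,:3].T@T[:3,3],T[:3,:3],m["camera_matrix"])
go(.521,-.348,.33,0)
print(proj(m,[.521,-.348,.16]))
```

```text
[ 0.565  -0.3852  0.4741] [[-0.0021 -1.      0.0005]
 [-0.9545  0.0022  0.2982]
 [-0.2982  0.0001 -0.9545]] [[352.4213   0.     278.1032]
 [  0.     352.4213 213.6441]
 [  0.       0.       1.    ]]
t 0.8167 pos [ 0.4947 -0.3768  0.3311] yaw 0.68 F [ 4.8276  5.9194 -0.4085] w 0.9984004624390587 slide [ 26.6 -28.5   1.4] len 39.0 roll 0.68
[[236.1068 155.563 ]]
```

View pics/w1.png

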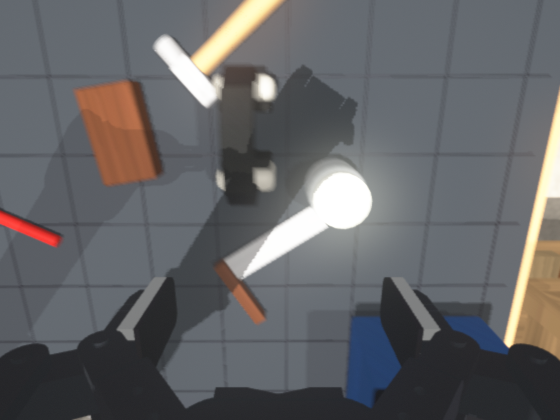

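The wrist view shows the muffs' band at about (239,135), running along image rows. The hammer head tip at (212,100) is right beside the +y side of the cup, so I'll lift straight up. The arm was still settling in this picture, so I centre it and take another.

Request:
send_rows([
  [10, -10, 0],
  [22, -18, 0],
  [22, -18, 0],
  [22, -18, 0],
  [22, -18, 0],
  [22, -18, 0],
  [22, -18, 0],
  [22, -18, 0],
], roll=[0, 0, 0, 0, 0, 0, 0, 0], claw=[1, 1, 1, 1, 1, 1, 1, 1])

```text
t: 1.48
eef_pos: [0.5075, -0.3703, 0.3304]
tool_rot: [0.0, 1.0, -0.001, -0.0]
contact_force: [0.2, 0.8, -0.9]
gripper_width: 1.0
grasp_force: 0.0
```

Run:
```python
from h import *
import pickle
m=bot.camera_model("wrist");im=bot.read_camera("wrist")
cv2.imwrite("pics/w2.png",im[:,:,::-1]);pickle.dump(m,open("w2.pkl","wb"))
go(.521,-.348,.33,0)
u=proj(m,[.521,-.348,.16])[0];print(u)
x0,y0=(u-[70,90]).astype(int)
cv2.imwrite("pics/w2c.png",cv2.resize(im[max(y0,0):y0+180,x0:x0+140,::-1],None,fx=3.3,fy=3.3,interpolation=cv2.INTER_CUBIC));print(x0,max(y0,0))
```

```text
t 1.5333 pos [ 0.5077 -0.37    0.3303] yaw -0.06 F [ 0.3556  0.7021 -0.4583] w 1.003990990966889 slide [ 13.3 -22.    0.3] len 26.0 roll -0.06
[253.7978 177.2132]
183 87
```

View pics/w2c.png

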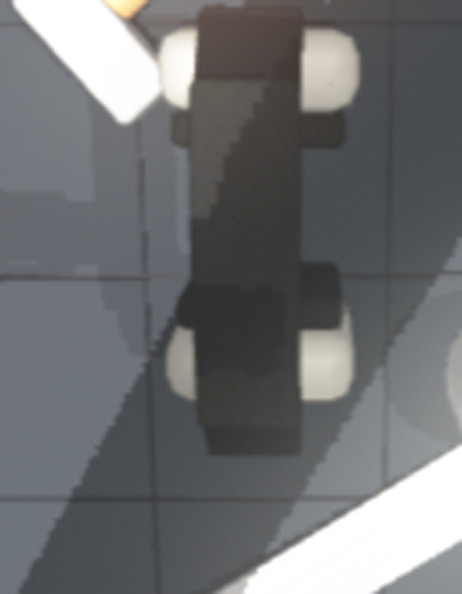

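The band is parallel to world x to within 0.5 deg. Crown centre column is about 257 and the arch-end rows are symmetric, so I compute positions from those.

Run:
```python
from h import *
import pickle
m=pickle.load(open("w2.pkl","rb"));T=m["camera_from_world"];K=np.array(m["camera_matrix"]);C=-T[:3,:3].T@T[:3,3]
def bp(c,r,z):
    u=np.array([c/3.3+183,r/3.3+87,1]);d=T[:3,:3].T@np.linalg.solve(K,u);return C+d*(z-C[2])/d[2]
for n,a,b,zs in [("seg",(247,78),(252,425),(.13,.14,.15)),("arch end",(251,8),(254.5,455),(.09,.11,.13)),("cups outer",(259,28),(260,400),(.06,.084)),("clips",(259,146),(260,264),(.084,.1,.12))]:
    for z in zs:
        p,q=bp(*a,z),bp(*b,z);print(n,z,p,q,'mid',(p+q)/2)
print('crown y',bp(245.5,200,.16))
S=bot.camera_model("scene");Tp=bot.camera_model("top")
print(proj(S,[.521,-.348,.16])-[155,145],proj(Tp,[.521,-.348,.16])-[140,100])
```

```text
seg 0.13 [ 0.5779 -0.3511  0.13  ] [ 0.4749 -0.3507  0.13  ] mid [ 0.5264 -0.3509  0.13  ]
seg 0.14 [ 0.5781 -0.3516  0.14  ] [ 0.4781 -0.3512  0.14  ] mid [ 0.5281 -0.3514  0.14  ]
seg 0.15 [ 0.5783 -0.3522  0.15  ] [ 0.4813 -0.3518  0.15  ] mid [ 0.5298 -0.352   0.15  ]
arch end 0.09 [ 0.598  -0.3505  0.09  ] [ 0.4511 -0.3491  0.09  ] mid [ 0.5245 -0.3498  0.09  ]
arch end 0.11 [ 0.5973 -0.3515  0.11  ] [ 0.4581 -0.3502  0.11  ] mid [ 0.5277 -0.3509  0.11  ]
arch end 0.13 [ 0.5966 -0.3525  0.13  ] [ 0.465  -0.3513  0.13  ] mid [ 0.5308 -0.3519  0.13  ]
cups outer 0.06 [ 0.5927 -0.3515  0.06  ] [ 0.4621 -0.3499  0.06  ] mid [ 0.5274 -0.3507  0.06  ]
cups outer 0.084 [ 0.5922 -0.3526  0.084 ] [ 0.4693 -0.351   0.084 ] mid [ 0.5307 -0.3518  0.084 ]
clips 0.084 [ 0.5557 -0.352   0.084 ] [ 0.517  -0.3518  0.084 ] mid [ 0.5363 -0.3519  0.084 ]
clips 0.1 [ 0.5569 -0.3528  0.1   ] [ 0.5198 -0.3525  0.1   ] mid [ 0.5383 -0.3527  0.1   ]
clips 0.12 [ 0.5584 -0.3537  0.12  ] [ 0.5232 -0.3535  0.12  ] mid [ 0.5408 -0.3536  0.12  ]
crown y [ 0.5474 -0.3517  0.16  ]
[[175.8584  13.6445]] [[258.4912 106.3517]]
```

Muffs crown: (0.528, -0.351), yaw about 0. Descend in two steps.

Request:
send_rows([
  [8, -8, 8],
  [17, -16, 30],
  [20, -19, 60],
  [20, -19, 90],
  [20, -19, 115],
  [20, -19, 130],
  [20, -19, 135],
  [20, -19, 135],
], roll=[0, 0, 0, 0, 0, 0, 0, 0], claw=[1, 1, 1, 1, 1, 1, 1, 1])

```text
t: 2.2
eef_pos: [0.5279, -0.3492, 0.1935]
tool_rot: [-0.001, 1.0, 0.0, -0.001]
contact_force: [1.2, 0.0, 0.3]
gripper_width: 1.0
grasp_force: 0.0
```

Run:
```python
from h import *
m=bot.camera_model("wrist");im=bot.read_camera("wrist")
cv2.imwrite("pics/w3.png",im[:,:,::-1])
go(.528,-.351,.146,0)
print(proj(m,[[.528,-.351,.16],[.528,-.336,.16],[.528,-.366,.16]]))
```

```text
t 2.25 pos [ 0.5286 -0.3499  0.1951] yaw 0.04 F [-0.2214 -0.5992 -0.0376] w 0.9999245082574557 slide [-0.6  1.1 49.1] len 49.0 roll 0.04
[[282.2074 252.1666]
 [254.4984 252.1269]
 [309.9244 252.2063]]
```

View pics/w3.png

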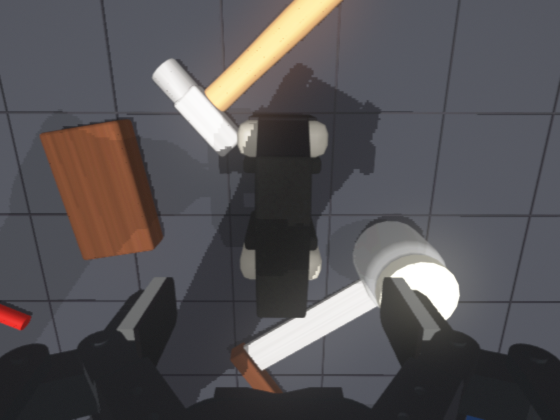

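Run:
```python
from h import *
m=bot.camera_model("wrist")
for X in(.522,.525,.528,.531):
  print(X,proj(m,[[X+.0695,-.351,.11],[X-.0695,-.351,.11],[X+.05,-.351,.14],[X-.05,-.351,.14],[X+.068,-.351,.07],[X-.068,-.351,.07]])[:,1])
```

```text
0.522 [126.8842 318.3874 165.9667 319.3918 125.4271 289.4939]
0.525 [121.9511 314.8983 160.6433 315.3782 121.2246 286.3569]
0.528 [116.9775 311.3852 155.2712 311.3326 116.9927 283.2011]
0.531 [111.9629 307.8477 149.8496 307.2548 112.7312 280.0261]
```

The band is between the fingers at columns 255–312, as predicted, with centre x about 0.527. Lower to grasp height and close.

Request:
send_rows([
  [-1, 1, 15],
  [-1, 1, 35],
  [-1, 1, 46],
  [-1, 1, 49],
  [-1, 1, 49],
  [-1, 1, 49],
  [-1, 1, 49],
  [-1, 1, 49],
], roll=[0, 0, 0, 0, 0, 0, 0, 0], claw=[1, 1, 1, 1, 1, 0.6, 0.3, 0], force=40)

```text
t: 2.92
eef_pos: [0.5279, -0.3517, 0.1475]
tool_rot: [0.0, 1.0, 0.0, 0.001]
contact_force: [0.3, 0.5, -0.3]
gripper_width: 0.606
grasp_force: 0.0
```

Request:
send_rows([
  [0, 0, 0],
  [0, 0, 0],
  [0, 0, 0],
  [0, 0, 0],
  [0, 0, 0],
  [0, 0, 0],
  [0, 0, 0],
  [0, 0, 0],
], roll=[0, 0, 0, 0, 0, 0, 0, 0], claw=[0, 0, 0, 0, 0, 0, 0, 0], force=50)

```text
t: 3.58
eef_pos: [0.5279, -0.3515, 0.1471]
tool_rot: [0.0, 1.0, 0.0, 0.001]
contact_force: [0.6, 0.9, 5.0]
gripper_width: 0.333
grasp_force: 51.1
```

Gripped: the width reads 28 mm, which matches the band. Lift.

Request:
send_rows([
  [0, 0, -3],
  [0, 0, -10],
  [0, 0, -20],
  [0, 0, -34],
  [0, 0, -50],
  [0, 0, -62],
  [0, 0, -66],
  [0, 0, -66],
], roll=[0, 0, 0, 0, 0, 0, 0, 0], claw=[0, 0, 0, 0, 0, 0, 0, 0], force=50)

```text
t: 4.25
eef_pos: [0.5279, -0.3518, 0.2139]
tool_rot: [0.001, 1.0, 0.0, 0.001]
contact_force: [0.5, -0.8, -2.3]
gripper_width: 0.338
grasp_force: 50.3
```

Request:
send_rows([
  [0, 0, -8],
  [0, 0, -30],
  [0, 0, -60],
  [0, 0, -95],
  [0, 0, -130],
  [0, 0, -165],
  [0, 0, -190],
  [0, 0, -200],
], roll=[0, 0, 0, 0, 0, 0, 0, 0], claw=[0, 0, 0, 0, 0, 0, 0, 0])

```text
t: 4.92
eef_pos: [0.5281, -0.3519, 0.4166]
tool_rot: [0.001, 1.0, 0.0, 0.002]
contact_force: [0.2, -0.2, -1.2]
gripper_width: 0.335
grasp_force: 50.3
```

Run:
```python
from h import *
go(.579,.104,.41,-4.8)
a=bot.read_camera("scene")[:,:,::-1];b=bot.read_camera("wrist")[:,:,::-1]
cv2.imwrite("pics/c4.png",cv2.resize(np.hstack([a[100:400,150:450],b[60:360,130:430]]),None,fx=1.33,fy=1.33))
```

```text
t 4.9167 pos [ 0.5281 -0.3519  0.4166] yaw 0.01 F [ 0.1933 -0.222  -1.219 ] w 0.33527391970644516 slide [  51.  -455.9    5.6] len 459.0 roll 4.81
```

View pics/c4.png

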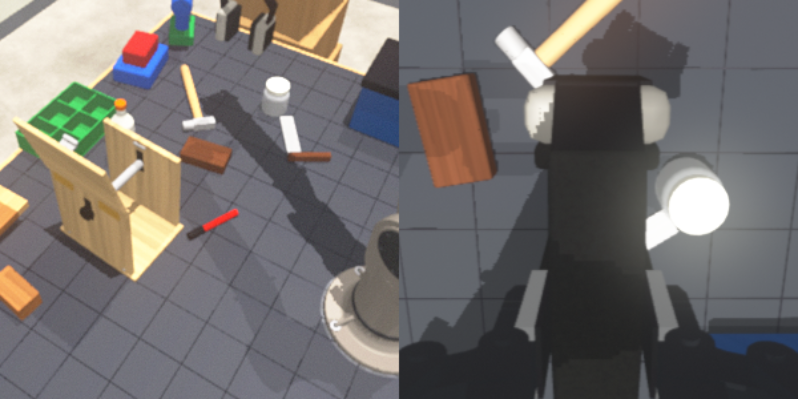

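The muffs hang level in the grip. Carry them over the stand, with the feet at 0.27 clearing the cheek at 0.235.

Request:
send_rows([
  [0, -5, 0],
  [2, -18, 0],
  [5, -42, 0],
  [9, -72, 0],
  [14, -106, 0],
  [19, -142, 0],
  [24, -178, 0],
  [29, -214, 0],
], roll=[0, 0.5, 1, 1.5, 2, 2.5, 3, 3.5], claw=[0, 0, 0, 0, 0, 0, 0, 0])

```text
t: 5.68
eef_pos: [0.5549, -0.1351, 0.4092]
tool_rot: [-0.0, 1.0, -0.031, -0.003]
contact_force: [0.1, -0.7, -2.2]
gripper_width: 0.337
grasp_force: 50.2
```

```bash
python3 -c "
from h import *
go(.579,.104,.416,-4.8)"
```

```text
t 5.6833 pos [ 0.5549 -0.1351  0.4092] yaw -3.5 F [ 0.0925 -0.6893 -2.2457] w 0.33650772864958506 slide [   9.4 -240.1   -6.7] len 240.0 roll 1.3
```

Request:
send_rows([
  [2, -36, 0],
  [4, -72, -2],
  [6, -108, -5],
  [8, -144, -6],
  [8, -178, -6],
  [9, -208, -6],
  [9, -230, -6],
  [9, -239, -6],
], roll=[0.5, 1, 1.3, 1.3, 1.3, 1.3, 1.3, 1.3], claw=[0, 0, 0, 0, 0, 0, 0, 0])

```text
t: 6.35
eef_pos: [0.5779, 0.1056, 0.4151]
tool_rot: [-0.0, 0.999, -0.039, -0.003]
contact_force: [-0.1, 0.5, -1.5]
gripper_width: 0.338
grasp_force: 50.2
```

Request:
send_rows([
  [0, 0, 0],
  [0, 0, 0],
  [0, 0, 0],
  [0, 0, 0],
  [0, 0, 0],
  [0, 0, 0],
  [0, 0, 0],
  [0, 0, 0],
], roll=[0, 0, 0, 0, 0, 0, 0, 0], claw=[0, 0, 0, 0, 0, 0, 0, 0])

```text
t: 7.02
eef_pos: [0.5797, 0.1003, 0.4184]
tool_rot: [-0.0, 0.999, -0.042, 0.0]
contact_force: [-1.1, -0.5, -2.8]
gripper_width: 0.332
grasp_force: 50.2
```

Run:
```python
from h import *
go(.579,.104,.3,-4.8)
a=bot.read_camera("scene")[:,:,::-1];b=bot.read_camera("top")[:,:,::-1]
cv2.imwrite("pics/c5.png",cv2.resize(np.hstack([a[100:320,150:330],b[80:300,130:310]]),None,fx=2.2,fy=2.2))
```

```text
t 7.0167 pos [0.5797 0.1003 0.4184] yaw -4.82 F [-1.0745 -0.4698 -2.8305] w 0.33165974208123 slide [ -1.1  -3.6 118.4] len 118.0 roll -0.02
```

View pics/c5.png

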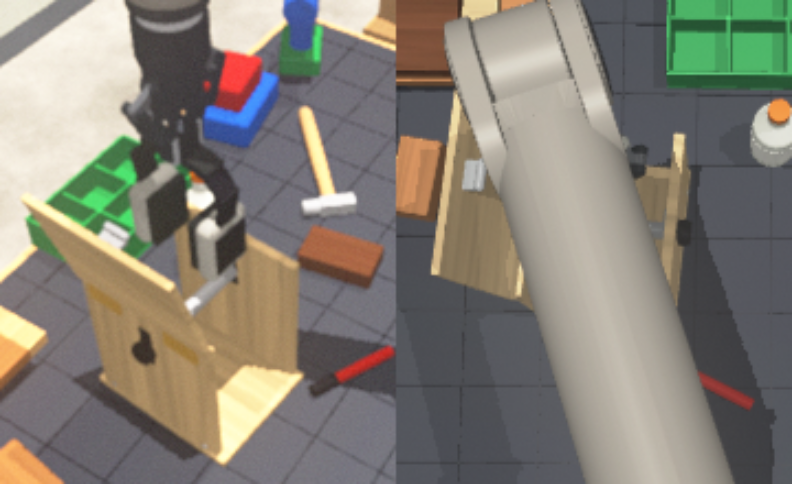

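The muffs are above the rail. Lower to about TCP 0.31, where the feet reach the rail, check the force, and continue slowly.

Request:
send_rows([
  [0, -1, 5],
  [-1, -2, 20],
  [-1, -3, 40],
  [-1, -3, 60],
  [-1, -3, 78],
  [-1, -3, 92],
  [-1, -3, 104],
  [-1, -3, 114],
], roll=[0, 0, 0, 0, 0, 0, 0, 0], claw=[0, 0, 0, 0, 0, 0, 0, 0])

```text
t: 7.78
eef_pos: [0.5787, 0.1037, 0.3029]
tool_rot: [0.0, 0.999, -0.042, -0.0]
contact_force: [0.0, 0.5, -1.9]
gripper_width: 0.339
grasp_force: 50.2
```

Request:
send_rows([
  [0, 0, 10],
  [0, 0, 20],
  [0, 0, 32],
  [0, 0, 46],
  [0, 0, 60],
  [0, 0, 72],
  [0, 0, 82],
  [0, 0, 90],
], roll=[0, 0, 0, 0, 0, 0, 0, 0], claw=[0, 0, 0, 0, 0, 0, 0, 0])

```text
t: 8.45
eef_pos: [0.5788, 0.1036, 0.2131]
tool_rot: [0.0, 0.999, -0.042, -0.0]
contact_force: [-0.1, 0.5, -2.3]
gripper_width: 0.335
grasp_force: 50.2
```

Run:
```python
from h import *
go(.579,.104,.175,-4.8)
a=bot.read_camera("scene")[:,:,::-1];b=bot.read_camera("wrist")[:,:,::-1]
cv2.imwrite("pics/c6.png",cv2.resize(np.hstack([a[100:320,150:330],b[50:270,190:370]]),None,fx=2.2,fy=2.2))
```

```text
t 8.45 pos [0.5788 0.1036 0.2131] yaw -4.79 F [-0.1464  0.5352 -2.3261] w 0.33508063712178116 slide [ 0.2 -0.4 38.1] len 38.0 roll 0.01
```

View pics/c6.png

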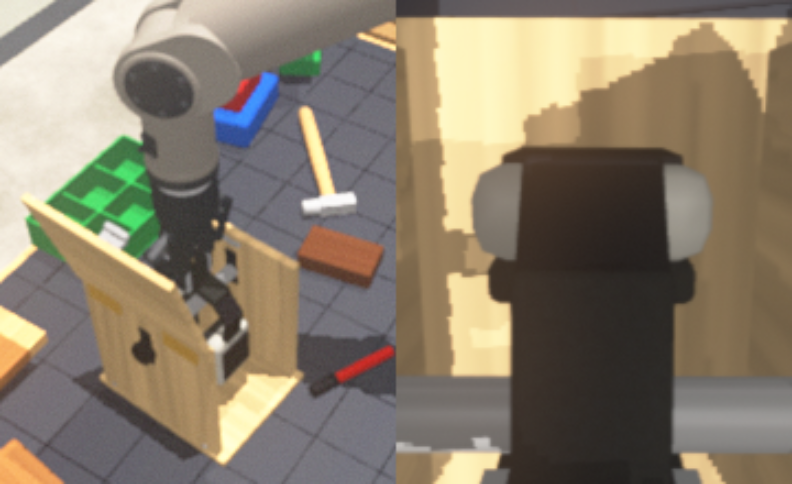

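The rail passes cleanly between the cups. Ten pictures are used, so from here I go by force. Slow lowering.

Request:
send_rows([
  [0, 0, 3],
  [0, 0, 6],
  [0, 0, 9],
  [0, 0, 12],
  [0, 0, 15],
  [0, 0, 18],
  [0, 0, 21],
  [0, 0, 24],
], roll=[0, 0, 0, 0, 0, 0, 0, 0], claw=[0, 0, 0, 0, 0, 0, 0, 0])

```text
t: 9.22
eef_pos: [0.579, 0.1037, 0.19]
tool_rot: [0.0, 0.999, -0.042, 0.0]
contact_force: [0.3, -0.0, -2.3]
gripper_width: 0.331
grasp_force: 50.3
```

Request:
send_rows([
  [0, 0, 1],
  [0, 0, 2],
  [0, 0, 3],
  [0, 0, 4],
  [0, 0, 5],
  [0, 0, 6],
  [0, 0, 7],
  [0, 0, 7],
], roll=[0, 0, 0, 0, 0, 0, 0, 0], claw=[0, 0, 0, 0, 0, 0, 0, 0])

```text
t: 9.88
eef_pos: [0.5789, 0.1037, 0.1831]
tool_rot: [0.0, 0.999, -0.042, -0.0]
contact_force: [-0.9, 0.3, -2.5]
gripper_width: 0.337
grasp_force: 50.3
```

Request:
send_rows([
  [0, 0, 1],
  [0, 0, 1.5],
  [0, 0, 2],
  [0, 0, 2.5],
  [0, 0, 3],
  [0, 0, 3.5],
  [0, 0, 4],
  [0, 0, 4],
], roll=[0, 0, 0, 0, 0, 0, 0, 0], claw=[0, 0, 0, 0, 0, 0, 0, 0])

```text
t: 10.55
eef_pos: [0.5789, 0.1037, 0.1792]
tool_rot: [0.0, 0.999, -0.042, -0.0]
contact_force: [0.6, 1.0, -1.8]
gripper_width: 0.336
grasp_force: 50.3
```

Request:
send_rows([
  [0, 0, 0.5],
  [0, 0, 1],
  [0, 0, 1.5],
  [0, 0, 2],
  [0, 0, 2.5],
  [0, 0, 3],
  [0, 0, 3],
  [0, 0, 3],
], roll=[0, 0, 0, 0, 0, 0, 0, 0], claw=[0, 0, 0, 0, 0, 0, 0, 0])

```text
t: 11.22
eef_pos: [0.5791, 0.1037, 0.1769]
tool_rot: [0.0, 0.999, -0.042, 0.0]
contact_force: [-2.3, -0.9, 5.2]
gripper_width: 0.333
grasp_force: 51.0
```

Request:
send_rows([
  [0, 0, 0.5],
  [0, 0, 1],
  [0, 0, 1.5],
  [0, 0, 2],
  [0, 0, 2],
  [0, 0, 2],
  [0, 0, 2],
  [0, 0, 2],
], roll=[0, 0, 0, 0, 0, 0, 0, 0], claw=[0, 0, 0, 0, 0, 0, 0, 0])

```text
t: 11.88
eef_pos: [0.5791, 0.1037, 0.1768]
tool_rot: [0.0, 0.999, -0.042, 0.001]
contact_force: [-9.0, -2.5, 19.1]
gripper_width: 0.336
grasp_force: 52.7
```

Contact at TCP z of about 0.177, so the rail top is about 0.176. There is some sideways force, so ease off and check the rail's x numerically from the saved wrist view.

Request:
send_rows([
  [0, 0, -0.5],
  [0, 0, -1],
  [0, 0, -1.5],
  [0, 0, -2],
  [0, 0, -2],
  [0, 0, -2],
  [0, 0, -2],
  [0, 0, -2],
], roll=[0, 0, 0, 0, 0, 0, 0, 0], claw=[0, 0, 0, 0, 0, 0, 0, 0])

```text
t: 12.55
eef_pos: [0.5791, 0.1037, 0.1769]
tool_rot: [0.0, 0.999, -0.042, 0.0]
contact_force: [-3.2, -0.6, 7.0]
gripper_width: 0.332
grasp_force: 51.3
```

Run:
```python
from h import *
go(.579,.104,.175,-4.8)
m=bot.camera_model("wrist");o=bot.get_obs()
d=np.array([.5788,.1036,.2131])-o['eef_pos'];m=dict(m);T=m["camera_from_world"].copy();T[:3,3]-=T[:3,:3]@d;m["camera_from_world"]=T
C=-T[:3,:3].T@T[:3,3];print(C)
# silhouette in stand frame
im=bot.read_camera("wrist")
for X in(.569,.574,.579,.584):
    pose=(X,.1036,-.0832)
    a=np.linspace(0,2*np.pi,73)
    res=[proj(m,w(pose,np.c_[.01*np.cos(a),0*a+s,.166+.01*np.sin(a)])) for s in(-.045,.045)]
    print(X,[(p[:,0].mean().round(),p[:,1].min().round(1),p[:,1].max().round(1)) for p in res])
g=im.mean(2)
for c in(200,210,340,350): print(c,g[200:300:4,c].round().astype(int))
```

```text
t 12.55 pos [0.5791 0.1037 0.1769] yaw -4.79 F [-3.2497 -0.594   7.0404] w 0.3324704449804733 slide [-0.1 -0.3  1.9] len 2.0 roll 0.01
[0.6558 0.0975 0.3553]
0.569 [(np.float64(357.0), np.float64(241.3), np.float64(275.7)), (np.float64(203.0), np.float64(241.4), np.float64(275.8))]
0.574 [(np.float64(357.0), np.float64(233.3), np.float64(267.9)), (np.float64(202.0), np.float64(233.4), np.float64(268.0))]
0.579 [(np.float64(357.0), np.float64(225.3), np.float64(260.0)), (np.float64(201.0), np.float64(225.4), np.float64(260.1))]
0.584 [(np.float64(357.0), np.float64(217.1), np.float64(252.0)), (np.float64(200.0), np.float64(217.2), np.float64(252.1))]
200 [137 137 137 136 137 138 138 138 138 136 135 167 121 120 124 122 130 137
 129 124 122 120 179 231 235]
210 [226 226 228 228 226 195 194 159 223 194 159 143 122 121 124 123 129 138
 129 123 105  56  49  50  48]
340 [123 124 123 124 123 123 122 120 121 122 122 122 119 129 121 118 125 136
 128  56  46  46  44  46  44]
350 [120 119 119 119 119 119 119 119 119 120 120 120 119 129 142 143 153 156
 147 124 124 133 120  94  46]
```

The rail is within 3 mm of the crown centre. Ease to light contact and open part way.

Request:
send_rows([
  [0, 0, -0.4],
  [0, 0, -0.8],
  [0, 0, -0.8],
  [0, 0, -0.8],
  [0, 0, -0.8],
  [0, 0, -0.8],
  [0, 0, -0.8],
  [0, 0, -0.8],
], roll=[0, 0, 0, 0, 0, 0, 0, 0], claw=[0, 0, 0, 0, 0, 0, 0, 0], force=20)

```text
t: 13.27
eef_pos: [0.579, 0.1037, 0.177]
tool_rot: [0.0, 0.999, -0.042, -0.0]
contact_force: [-1.2, -0.5, 0.1]
gripper_width: 0.333
grasp_force: 50.7
```

Request:
send_rows([
  [0, 0, 0],
  [0, 0, 0],
  [0, 0, 0],
  [0, 0, 0],
  [0, 0, 0],
  [0, 0, 0],
  [0, 0, 0],
  [0, 0, 0],
], roll=[0, 0, 0, 0, 0, 0, 0, 0], claw=[0.34, 0.36, 0.4, 0.45, 0.5, 0.55, 0.6, 0.65])

```text
t: 13.93
eef_pos: [0.579, 0.1037, 0.1771]
tool_rot: [-0.0, 0.999, -0.042, 0.0]
contact_force: [-0.2, 0.6, 0.5]
gripper_width: 0.65
grasp_force: 0.0
```

Request:
send_rows([
  [0, 0, -2],
  [0, 0, -6],
  [0, 0, -15],
  [0, 0, -30],
  [0, 0, -50],
  [0, 0, -75],
  [0, 0, -105],
  [0, 0, -135],
], roll=[0, 0, 0, 0, 0, 0, 0, 0], claw=[0.65, 0.65, 0.65, 0.65, 0.65, 0.65, 0.65, 0.65])

```text
t: 14.6
eef_pos: [0.5786, 0.1037, 0.3141]
tool_rot: [-0.0, 0.999, -0.042, 0.0]
contact_force: [1.5, 0.3, -0.3]
gripper_width: 0.648
grasp_force: 0.0
```

Run:
```python
from h import *
go(.579,.104,.3,-4.8)
for n in("scene","wrist","top"): cv2.imwrite(f"pics/{n}7.png",bot.read_camera(n)[:,:,::-1])
g=cv2.imread("pics/wrist7.png").mean(2)
m=bot.camera_model("wrist")
c=proj(m,w((.579,.104,-.083),[[0,0,.19],[0,.015,.19],[0,-.015,.19],[.07,0,.13],[-.07,0,.13],[0,.05,.176],[0,-.05,.176]]));print(c)
r=int(c[0,1]);print(r,g[r,c[0].astype(int)[0]-60:c[0].astype(int)[0]+61:4].astype(int))
k=int(c[0,0]);print('col',k,list(zip(range(60,420,8),g[60:420:8,k].astype(int))))
```

```text
t 14.6 pos [0.5786 0.1037 0.3141] yaw -4.78 F [ 1.5012  0.2599 -0.2641] w 0.6475902241717276 slide [ 0.3 -0.4 14.1] len 14.0 roll 0.02
[[279.5258 207.921 ]
 [260.6284 207.9245]
 [298.4282 207.9175]
 [279.449  114.4447]
 [279.4147 257.7284]
 [219.4027 203.2485]
 [339.6492 203.222 ]]
207 [184 186 187 186 191 192 191 191 190 185 185  73  63  58  60  58  58  56
  57  56 123 132 134 136 133 132 132 133 133 134 127]
col 279 [(60, np.int64(100)), (68, np.int64(101)), (76, np.int64(220)), (84, np.int64(223)), (92, np.int64(206)), (100, np.int64(120)), (108, np.int64(119)), (116, np.int64(80)), (124, np.int64(60)), (132, np.int64(58)), (140, np.int64(56)), (148, np.int64(59)), (156, np.int64(59)), (164, np.int64(57)), (172, np.int64(57)), (180, np.int64(59)), (188, np.int64(57)), (196, np.int64(58)), (204, np.int64(58)), (212, np.int64(58)), (220, np.int64(72)), (228, np.int64(73)), (236, np.int64(73)), (244, np.int64(72)), (252, np.int64(70)), (260, np.int64(57)), (268, np.int64(95)), (276, np.int64(95)), (284, np.int64(94)), (292, np.int64(93)), (300, np.int64(93)), (308, np.int64(92)), (316, np.int64(92)), (324, np.int64(92)), (332, np.int64(92)), (340, np.int64(91)), (348, np.int64(89)), (356, np.int64(91)), (364, np.int64(91)), (372, np.int64(90)), (380, np.int64(90)), (388, np.int64(90)), (396, np.int64(37)), (404, np.int64(36)), (412, np.int64(35))]
```

The muffs hang where predicted: arch rows 114–264, band centred, no force on the tool. Next I go up and over to the outer side of the lid with the fingers shut.

Request:
send_rows([
  [0, 0, -10],
  [0, 0, -40],
  [0, 0, -75],
  [0, -5, -105],
  [0, -20, -125],
  [0, -45, -131],
  [0, -80, -131],
  [0, -115, -131],
], roll=[0, 0, 0, 0, 0, 0, 0, 0], claw=[0.4, 0.2, 0, 0, 0, 0, 0, 0])

```text
t: 15.42
eef_pos: [0.5887, 0.2184, 0.4437]
tool_rot: [0.0, 0.999, -0.043, 0.0]
contact_force: [-0.1, 0.7, -0.9]
gripper_width: -0.001
grasp_force: 0.0
```

Request:
send_rows([
  [0, -30, 0],
  [0, -55, 0],
  [0, -70, 0],
  [0, -77, 0],
  [0, -80, 0],
  [0, -80, 0],
  [0, -80, 0],
  [0, -80, 0],
], roll=[0, 0, 0, 0, 0, 0, 0, 0], claw=[0, 0, 0, 0, 0, 0, 0, 0])

```text
t: 16.08
eef_pos: [0.5958, 0.2961, 0.4434]
tool_rot: [0.0, 0.999, -0.043, 0.0]
contact_force: [0.2, 0.3, 0.0]
gripper_width: 0.001
grasp_force: 0.0
```

```bash
cat > lidp.py <<'E'
from h import *
o=bot.get_obs();go(*o['eef_pos'],-4.8)
c,s=np.cos(-.0832),np.sin(-.0832);d=np.array(o['eef_pos'])-[.580,.1036,0]
print('stand frame TCP',c*d[0]+s*d[1],-s*d[0]+c*d[1],d[2])
h=.014
for th in np.arange(1.85,-.01,-.09):
    if th>1.57: y=lid(0,.17,.01,th)[1]+h; z=.375
    else:
        u=np.interp(th,[.8,1.57],[.155,.14]); _,y,z=lid(0,u,.01,th); y+=h
    print(round(th,2),round(y*1000,1),round(z*1000,1),end='; ')
E
python3 lidp.py
```

```text
t 16.0833 pos [0.5958 0.2961 0.4434] yaw -4.93 F [0.1882 0.297  0.0067] w 0.001081871183155595 slide [0. 0. 0.] len 0.0 roll -0.13
stand frame TCP -0.0002465615301635096 0.19315613308543703 0.4434487887545434
1.85 151.5 375.0; 1.76 136.8 375.0; 1.67 121.8 375.0; 1.58 106.6 375.0; 1.49 93.5 377.9; 1.4 80.5 378.9; 1.31 67.3 378.7; 1.22 53.9 377.3; 1.13 40.7 374.6; 1.04 27.5 370.7; 0.95 14.7 365.5; 0.86 2.2 359.1; 0.77 -9.3 351.1; 0.68 -19.2 341.2; 0.59 -28.2 330.5; 0.5 -36.2 319.1; 0.41 -43.2 307.0; 0.32 -49.0 294.3; 0.23 -53.6 281.1; 0.14 -57.1 267.5; 0.05 -59.3 253.7;
```

Request:
send_rows([
  [0, 0, 10],
  [0, 0, 30],
  [0, 0, 50],
  [0, 0, 63],
  [0, 0, 68],
  [0, 6, 68],
  [0, 14, 68],
  [0, 22, 68],
], roll=[0, 0, 0, 0, 0, 0, 0, 0], claw=[0, 0, 0, 0, 0, 0, 0, 0])

```text
t: 16.75
eef_pos: [0.5938, 0.2752, 0.3763]
tool_rot: [-0.0, 0.999, -0.042, 0.001]
contact_force: [-0.1, -0.5, 0.2]
gripper_width: -0.0
grasp_force: 0.0
```

Request:
send_rows([
  [0, 6, 0],
  [0, 12, 0],
  [0, 19, 0],
  [0, 26, 0],
  [0, 33, 0],
  [0, 40, 0],
  [0, 48, 0],
  [0, 56, 0],
], roll=[0, 0, 0, 0, 0, 0, 0, 0], claw=[0, 0, 0, 0, 0, 0, 0, 0])

```text
t: 17.42
eef_pos: [0.5886, 0.22, 0.3753]
tool_rot: [-0.0, 0.999, -0.041, 0.0]
contact_force: [-0.2, 2.8, 2.4]
gripper_width: -0.001
grasp_force: 1.5
```

```bash
python3 lidp.py | head -2
```

```text
t 17.4167 pos [0.5886 0.22   0.3753] yaw -4.75 F [-0.2091  2.8209  2.4249] w -0.0007977676480589497 slide [0. 0. 0.] len 0.0 roll 0.05
stand frame TCP -0.0011295850883471532 0.11666951868691616 0.3753359163669827
```

The lid moves with the finger at about 3 N. Follow its arc.

Request:
send_rows([
  [0, 10, 0],
  [0, 23, -3],
  [0, 36, -4],
  [0, 49, -3],
  [0, 63, -2],
  [0, 76, 1],
  [0, 89, 5],
  [0, 102, 10],
], roll=[0, 0, 0, 0, 0, 0, 0, 0], claw=[0, 0, 0, 0, 0, 0, 0, 0])

```text
t: 18.08
eef_pos: [0.5801, 0.117, 0.3649]
tool_rot: [0.0, 0.999, -0.042, 0.0]
contact_force: [1.1, 2.6, 0.4]
gripper_width: -0.001
grasp_force: 1.0
```

```bash
python3 lidp.py | head -2
```

```text
t 18.0833 pos [0.5801 0.117  0.3649] yaw -4.81 F [1.0504 2.6214 0.4043] w -0.0008044890745477973 slide [0. 0. 0.] len 0.0 roll -0.01
stand frame TCP -0.0009811520281679984 0.013411341772982093 0.3648840438621016
```

Request:
send_rows([
  [0, 12, 6],
  [0, 24, 14],
  [0, 34, 24],
  [0, 43, 35],
  [0, 51, 46],
  [0, 57, 58],
  [0, 62, 70],
  [0, 66, 80],
], roll=[0, 0, 0, 0, 0, 0, 0, 0], claw=[0, 0, 0, 0, 0, 0, 0, 0])

```text
t: 18.75
eef_pos: [0.5745, 0.0514, 0.2834]
tool_rot: [0.001, 0.999, -0.042, -0.0]
contact_force: [1.3, -0.6, 1.5]
gripper_width: 0.003
grasp_force: 0.7
```

```bash
python3 lidp.py | head -2
```

```text
t 18.75 pos [0.5745 0.0514 0.2834] yaw -4.83 F [ 1.254  -0.6414  1.5312] w 0.0031678139438850654 slide [0. 0. 0.] len 0.0 roll -0.03
stand frame TCP -0.0011561583645690841 -0.05251606712862067 0.2833913708918152
```

Request:
send_rows([
  [0, 2, 5],
  [0, 4, 10],
  [0, 5, 14],
  [0, 6, 17],
  [0, 7, 20],
  [0, 7, 22],
  [0, 8, 24],
  [0, 8, 26],
], roll=[0, 0, 0, 0, 0, 0, 0, 0], claw=[0, 0, 0, 0, 0, 0, 0, 0])

```text
t: 19.42
eef_pos: [0.5742, 0.045, 0.2592]
tool_rot: [-0.0, 0.999, -0.042, 0.0]
contact_force: [-0.8, -0.5, 1.1]
gripper_width: 0.003
grasp_force: 0.6
```

Request:
send_rows([
  [0, 0, 1],
  [0, 0, 2],
  [0, 0, 3],
  [0, 0, 4],
  [0, 0, 5],
  [0, 0, 6],
  [0, 0, 7],
  [0, 0, 8],
], roll=[0, 0, 0, 0, 0, 0, 0, 0], claw=[0, 0, 0, 0, 0, 0, 0, 0])

```text
t: 20.08
eef_pos: [0.5742, 0.0442, 0.2524]
tool_rot: [0.0, 0.999, -0.042, 0.001]
contact_force: [-2.9, -2.1, 7.0]
gripper_width: 0.0
grasp_force: 3.7
```

Request:
send_rows([
  [0, 0, 0.5],
  [0, 0, 1],
  [0, 0, 1.5],
  [0, 0, 2],
  [0, 0, 2.5],
  [0, 0, 3],
  [0, 0, 3],
  [0, 0, 3],
], roll=[0, 0, 0, 0, 0, 0, 0, 0], claw=[0, 0, 0, 0, 0, 0, 0, 0])

```text
t: 20.75
eef_pos: [0.574, 0.0452, 0.2478]
tool_rot: [-0.0, 0.999, -0.042, -0.0]
contact_force: [0.1, 0.4, 0.3]
gripper_width: -0.0
grasp_force: 0.2
```

Request:
send_rows([
  [0, 0, 0.5],
  [0, 0, 1],
  [0, 0, 1],
  [0, 0, 1],
  [0, 0, 1],
  [0, 0, 1],
  [0, 0, 1],
  [0, 0, 1],
], roll=[0, 0, 0, 0, 0, 0, 0, 0], claw=[0, 0, 0, 0, 0, 0, 0, 0])

```text
t: 21.42
eef_pos: [0.574, 0.0449, 0.2471]
tool_rot: [0.0, 0.999, -0.042, -0.0]
contact_force: [-0.0, 0.6, 0.1]
gripper_width: -0.001
grasp_force: 0.0
```

The catch gave way. Press gently to confirm the lid bottoms out.

Request:
send_rows([
  [0, 0, 0.5],
  [0, 0, 1],
  [0, 0, 1.5],
  [0, 0, 2],
  [0, 0, 2],
  [0, 0, 2],
  [0, 0, 2],
  [0, 0, 2],
], roll=[0, 0, 0, 0, 0, 0, 0, 0], claw=[0, 0, 0, 0, 0, 0, 0, 0])

```text
t: 22.08
eef_pos: [0.5741, 0.0449, 0.246]
tool_rot: [0.0, 0.999, -0.042, 0.0]
contact_force: [-2.8, -1.4, 6.7]
gripper_width: -0.001
grasp_force: 3.2
```

Request:
send_rows([
  [0, 0, 0.5],
  [0, 0, 1],
  [0, 0, 1.5],
  [0, 0, 2],
  [0, 0, 2],
  [0, 0, 2],
  [0, 0, 2],
  [0, 0, 2],
], roll=[0, 0, 0, 0, 0, 0, 0, 0], claw=[0, 0, 0, 0, 0, 0, 0, 0])

```text
t: 22.75
eef_pos: [0.5742, 0.0449, 0.2459]
tool_rot: [0.0, 0.999, -0.042, 0.001]
contact_force: [-7.7, -1.0, 18.1]
gripper_width: 0.001
grasp_force: 8.8
```

Request:
send_rows([
  [0, 0, -3],
  [0, 0, -10],
  [0, 0, -30],
  [0, 0, -60],
  [0, 0, -90],
  [0, 0, -120],
  [0, 0, -140],
  [0, 0, -145],
], roll=[0, 0, 0, 0, 0, 0, 0, 0], claw=[0, 0, 0, 0, 0, 0, 0, 0])

```text
t: 23.42
eef_pos: [0.5755, 0.0453, 0.3925]
tool_rot: [-0.001, 0.999, -0.042, 0.003]
contact_force: [0.6, -0.1, -0.1]
gripper_width: -0.004
grasp_force: 0.0
```

Request:
send_rows([
  [0, 10, 0],
  [0, 40, 0],
  [0, 80, 0],
  [0, 120, 0],
  [0, 160, 0],
  [0, 190, 0],
  [0, 200, 0],
  [0, 200, 0],
], roll=[0, 0, 0, 0, 0, 0, 0, 0], claw=[0, 0, 0, 0, 0, 0, 0, 0])

```text
t: 24.08
eef_pos: [0.5556, -0.159, 0.386]
tool_rot: [0.001, 0.999, -0.045, -0.002]
contact_force: [-0.4, 0.4, -0.9]
gripper_width: -0.0
grasp_force: 0.0
```

Run:
```python
from h import *
P=(.580,.1036,-.0832)
for n in("top","scene"):
    m=bot.camera_model(n);im=bot.read_camera(n);cv2.imwrite(f"pics/{n}9.png",im[:,:,::-1]);g=im.mean(2)
    for th in(0,.1):
        # profile across predicted free edge, in stand y, at lid-top plane
        us=np.arange(.150,.19,.002)
        for x in(-.06,.06):
            uv=proj(m,w(P,[lid(x,u,.01,th) for u in us])).astype(np.float32)
            print(n,th,x,cv2.remap(g.astype(np.float32),uv[None,:,0],uv[None,:,1],1)[0].astype(int))
# change outside stand in both views vs start: blobs
for n in("top","scene"):
    a=cv2.imread(f"pics/{n}0.png").astype(int);b=cv2.imread(f"pics/{n}9.png").astype(int)
    m=bot.camera_model(n)
    for k,p in dict(glue=(.65,-.09,.17),).items(): pass
    r={"top":dict(offcut=(315,185,350,238),glue=(288,122,318,158),hammer=(350,130,378,200),handle=(385,130,430,170),jar=(415,220,447,250),marker=(246,238,294,268),square=(370,245,400,312),block=(126,140,142,180)),
       "scene":dict(offcut=(284,202,326,230),hammer=(285,148,313,200),jar=(347,158,370,188),marker=(290,256,332,280),square=(358,185,400,222),block=(140,300,182,338))}[n]
    for k,(x0,y0,x1,y1) in r.items():
        A=a[y0-8:y1+8,x0-8:x1+8].astype(np.uint8);t=a[y0:y1,x0:x1].astype(np.uint8);B=b[y0-8:y1+8,x0-8:x1+8].astype(np.uint8)
        _,v,_,l=cv2.minMaxLoc(cv2.matchTemplate(B,t,cv2.TM_CCOEFF_NORMED));print(n,k,round(v,3),(l[0]-8,l[1]-8))
o=bot.get_obs();print(o['eef_pos'],o['contact_force'],o['t'])
```

```text
top 0 -0.06 [180 182 185 184 184 184 185 182 182 136 107  98  97  98  79  67  63  62
  63  62  63]
top 0 0.06 [198 201 204 206 207 209 211 209 209 170 115  99  85  69  61  60  60  57
  60  61  70]
top 0.1 -0.06 [175 178 181 183 184 185 184 186 183 182 153 116  99  97  96  83  69  64
  63  62  61]
top 0.1 0.06 [194 196 200 203 205 207 209 210 210 210 189 135 102  85  70  62  62  61
  55  58  60]
scene 0 -0.06 [220 221 221 221 222 223 217 202 166 125  94  90  89  90  90  89  89  89
  87  86  87]
scene 0 0.06 [232 234 235 236 237 238 239 241 245 248 249 250 250 251 250 251 251 251
 253 252 252]
scene 0.1 -0.06 [222 222 213 180 134 103  88  90  90  91  90  88  86  85  87  88  88  89
  86  87  90]
scene 0.1 0.06 [238 238 239 242 245 244 241 230 218 205 195 189 194 195 195 195 184 171
 152 135 126]
top offcut 0.207 (0, 0)
top glue 0.999 (0, 0)
top hammer 0.151 (-6, 8)
top handle 0.788 (8, -7)
top jar 0.998 (0, 0)
top marker 0.998 (0, 0)
top square 0.876 (0, 0)
top block 0.988 (0, 0)
scene offcut 0.615 (1, -1)
scene hammer 0.942 (0, 0)
scene jar 0.999 (0, 0)
scene marker 0.996 (0, 0)
scene square 0.978 (0, 0)
scene block 0.986 (0, 0)
[ 0.5569 -0.1536  0.3867] [ 0.0693  1.122  -0.5689] 24.1833
```

The lid edge sits at the shut position (170 mm) in both views, and it bottomed out at z = 0.246. Of the other things, everything in clear view is unmoved. The offcut was behind the arm but was never approached.

```bash
python3 -c "
from station import bot
print(bot.hand_in())"
```

```text
the job is handed in; nothing more can be done
None
```

The ear defenders hang on the rail and the lid is pressed shut past its catch; I handed the job in at about 24 s, with the bench items that could be checked unmoved (the arm hid the offcut, which was never approached).

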